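# Take a coating reading on a tilted sample with a sprung-nose gauge

### The job

Lift the orange hand-held coating gauge out of its rest and press its sprung black nose squarely onto the tilted green sample, inside the white ring, gently, until the nose is about half way in; the sample's thickness is not known, so feel for its face. Hold the gauge steady like that for two seconds, then hang it back upright in its rest and let go, without disturbing the glassware and bottles around.

Things in the scene. Friction and masses are not known exactly. Their poses are not given: they have to be found in the camera images.
- gauge: Hand-held coating gauge, 136 mm long, loose, about 0.2 kg, hanging nose down in the rest. Origin: tip of its nose when unpressed; z runs up the body's axis. From the tip: black round nose, radius 8, sprung, sliding up to 12 mm into the body (yields from 1.5 N, 5.7 N half way, 10 N fully in); steel neck, radius 13, at 16 to 45; black collar, radius 24, at 45 to 53; then the grip.
- gauge_grip (a point): Middle of the gauge's orange grip, 93 mm above its origin on its axis: a square bar 34 x 34 mm with rounded edges, from 53 to 133 mm above the origin, its flat sides facing the gauge's x and y (axes as the gauge; small screen on -x).
- rest: White and grey rest, fixed, 66 (x) x 94 (y), 70 mm high, yaw within 0.3 rad. Origin under its middle, on the bench. Its fork: two grey rails along x, 36 mm slot between them, open to -x (the robot's side), closed by a back wall 22 mm behind the middle (+x). The gauge's collar lies on the rails, its neck hangs in the slot, its tip 25 mm above the bench.
- rest_seat (a point): Middle of the fork at the rails' top, 70 mm above the bench, where the underside of the gauge's collar (45 mm above its origin) rests when it is home. Axes as the rest.
- stage: Sample stage, fixed, base 100 (x) x 112 (y) mm, aluminium cheeks up to 102 mm high at y = +-43 to +-53, black knobs outside them, and between them a grey tilting table 80 x 80 mm. Origin under its middle, on the bench; yaw within 0.3 rad. The table is clamped at some tilt, its face leaning to the stage's -x side (towards the robot); it does not give.
- table_mid (a point): Middle of the grey table's top face, on the tilt axis, 80 mm above the bench. z: outward normal of table and sample, 0.25 to 0.55 rad from vertical; y: level. The round green sample, radius 28, with a white ring of radius 18 to 21 on it, lies centred here. Its thickness is unknown: its face is parallel to the table, 4 to 22 mm above it, and must be felt for with the nose.
- vial_f0: Bystander, to be left alone: small glass vial with a white cap and purple contents, 27 across, 56 high, standing. Origin under its middle.
- vial_f1: Bystander, to be left alone: small glass vial with a black cap, 27 across, 56 high, standing. Origin under its middle.
- vial_f3: Bystander, to be left alone: small glass vial with a white cap and pink contents, 27 across, 56 high, standing. Origin under its middle.
- beaker_400: Bystander, to be left alone: glass beaker, 78 across, 111 high, standing behind the stage. Origin under its middle.
- bottle_blue_cap: Bystander, to be left alone: white bottle with a blue cap, 69 across, 126 high, standing behind the stage. Origin under its middle.
There are look-alikes about, which are no part of the job. Leave any purple or turquoise look-alike of the gauge alone.

How it is judged:
By the outcome, as a careful person would: the job done as asked, in the order asked, and still so for the second after the job is handed in, with the robot touching nothing.
It also fails if it takes over 53 s, if anything falls off the work surface, if the arm or the gripper's body presses on something with over 40 N, if the wrist force passes 120 N, or if a joint passes its speed limit or range.

### The arm

A 6-joint arm with a two-finger parallel gripper is mounted at the origin on a cart in front of the work surface, level with it; the furniture and walls round the work are solid. World frame = base frame: x ahead of the robot, y to its left, z up, the work surface at z = 0. Lengths are in m, angles in rad, forces in N, time in s.
With the tool pointing down it reaches from about 0.35 to 0.775 m from the base axis. Payload 7.3 kg.
Tool frame: the origin (TCP) lies at the very end of the fingers, on their centre line; the grasp point (between the pads) lies 19 mm behind it; z points along the fingers, y is the line along which they close (so a half turn about z gives the same grasp; the last joint's range is limited). The gripper opens to 92 mm and grips with 3 to 60 N. Pads are 19 mm wide; open, the fingers measure 130 mm over their backs; the gripper's body (75 mm by 190 mm) begins 47 mm behind the grasp point.
Start: joints at [-1.37, 0.342, 1.524, -0, 1.275, -0.146], TCP at [0.178, -0.494, 0.227] pointing down, gripper open.
Joint ranges: [-2.53, 2.53], [-0.77, 2.02], [0.04, 2.7], [-1, 4.14], [0.28, 2.66], [-3.11, 3.11]. Speed limits (rad/s): [2.57, 2.57, 3.14, 3.14, 3.14, 3.14].

### API

Orientations are given as [roll, pitch, yaw] about the fixed x, y, z axes, in that order (R = Rz(yaw) Ry(pitch) Rx(roll)).
In Python, from cell import robot, read_camera, get_calibration gives the robot as it stands. The module is installed in compiled form; this text tells all that it offers.
- The arm moves only by the tool send_rows, never from a script. Its argument "plan" is a list of rows, each a list of 2 entries, a list of its own where there are three numbers: the shift along the tool's x, y, z as a fraction of full scale, then the turn, a rotation vector about the tool's x, y, z as a fraction of full scale. A call has exactly 10 rows; each row shifts and turns the commanded pose from where the row before left it, along the tool's axes as they then stand; what a row does not reach is not made up. Full scale, the value 1, is 0.025 m for a shift and 90 degrees for a turn. A row lasts 1/8 s, in which the tool goes at most 62.5 mm and 10.7 degrees, less where a joint would pass 70% of its speed; a pose out of reach is approached as far as the arm can. A call with a number of a shift or a turn outside -1 to 1 is refused whole. A call with a gripper value outside its range is refused whole. "gripper" is the opening, from -1 (shut) to 1 (fully open), so that 0 is half open, set as the call begins (left out, the last holds). The fingers move at their own pace and stop on an object; "force" is the grip in N (left out, the last holds). Time passes only in rows, so rows that do not move let the fingers close, or fill a call up. It gives the time, the measured TCP pose, the force, the opening and the grip force at its end, in the units of the state.
- robot.observe(): the state, without advancing time (a new reading comes with each control period).
- read_camera(name): name is "side" or "top"; returns (picture, depth): 420x560x3 uint8, blue, green, red; 420x560 float32, m along the optical axis (not along the pixel's ray), 0 where there is no reading.
- get_calibration(name): a dict with "intrinsics" (3x3 intrinsics, pixels), "rvec" (rotation vector, rad) and "tvec" (3), from world to camera coordinates, as OpenCV has them. Camera axes: x right, y down, z forward; pixel columns grow to the right and rows downward; lengths in m; the calibration is good to about 2 mm. A picture is of the moment at which its call begins. get_calibration takes no time and is no camera call.
- robot.hand_in(): hands the job in; it is judged then, once.
The state is a dict: "time": time; "qpos": joint angles; "qvel": joint speeds; "joint_efforts": joint torques, N m; "tool_pos": TCP position; "tool_rot": TCP orientation; "contact_force": force on the tool from outside, world axes, zero at the start; "torque": the same for the moment, N m; "opening": finger opening in m; "grip_force": force on a finger pad.
Only numpy, scipy, OpenCV 4.12 (cv2) and the standard library are available. Lean on these libraries where they do the work, as an engineer would, in place of code of your own. Each camera call takes 0.05 s, during which the arm holds its last target. There are 200 camera calls.

## Working session

There is one attempt and no reset: what is moved stays moved. The work goes in short steps, Python scripts to look and compute and a tool call to move; the robot and the scene stay as the last step left them, time stands still between calls to the robot, and variables do not carry over. Pictures are saved under pics/ and viewed, at most 10 in all, crops included, and the job is handed in when it is done.

Besides the shell and the picture viewer there is one more tool, called after "Call:" as a command line: name --argument value ..., lists and objects as JSON in quotes. send_rows: Moves the arm, as the interface text tells. Shift numbers are shares of 0.025 m and turn numbers shares of 90 degrees, none past 1 either way. Its arguments: {"type":"object","properties":{"plan":{"type":"array"},"gripper":{"type":"number"},"force":{"type":"number"}},"required":["plan"]}

```bash
mkdir -p pics
python3 - <<'E'
from cell import robot, read_camera, get_calibration
import cv2, numpy as np
for n in ("side","top"):
    im,d=read_camera(n); cv2.imwrite(f"pics/{n}0.png",im); np.savez(f"{n}0.npz",im=im,d=d)
    c=get_calibration(n); R=cv2.Rodrigues(np.array(c["rvec"]))[0]
    print(n,np.array(c["intrinsics"]).round(1).tolist(),"cam at",(-R.T@np.array(c["tvec"]).ravel()).round(3),"fwd",R[2].round(3))
s=robot.observe(); print(s["time"],s["tool_pos"],s["tool_rot"],s["opening"],s["contact_force"])
E
```

```text
side [[531.5, 0.0, 276.7], [0.0, 531.5, 211.2], [0.0, 0.0, 1.0]] cam at [ 0.223 -0.797  0.703] fwd [ 0.336  0.643 -0.689]
top [[542.2, 0.0, 286.2], [0.0, 542.2, 221.7], [0.0, 0.0, 1.0]] cam at [ 0.309 -0.239  1.06 ] fwd [ 0.226 -0.014 -0.974]
0.1 [ 0.17838287 -0.49337158  0.22612382] [-3.14023156e+00 -1.64322654e-04  3.46832179e-01] 0.0920734296012591 [ 0.18059134 -0.33466807 -0.71538297]
```

View pics/side0.png

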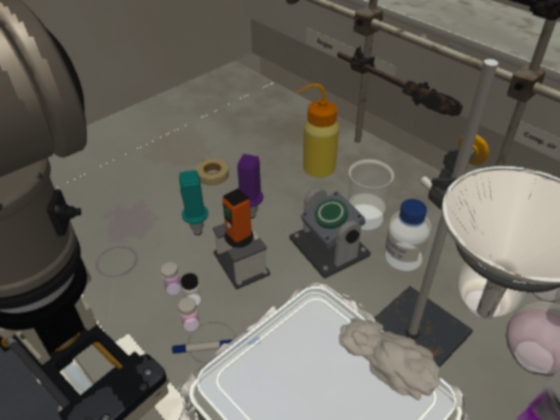

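View pics/top0.png

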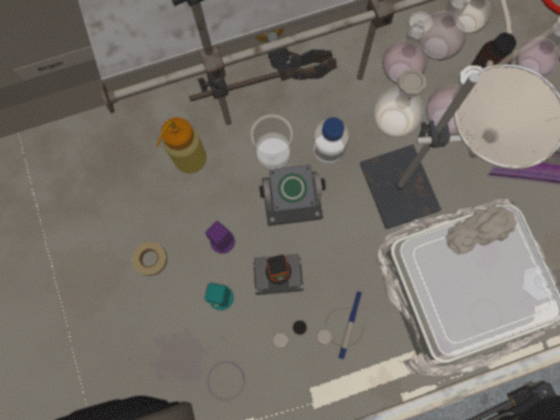

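The orange gauge is at side (237,217) and top (279,268). The look-alikes are turquoise at side (193,195) / top (218,296) and purple at side (249,178) / top (220,237), plus the orange-capped wash bottle at side (322,115). I choose the orange one in the rest. The stage is at side (332,225) / top (291,190), with vials at top (281,340), (300,327) and (324,337). Next I take measurements and one close crop.

```bash
cat > h.py <<'E'
import cv2, numpy as np
from cell import robot, read_camera, get_calibration
def cal(n):
    c=get_calibration(n); return np.array(c["intrinsics"]),cv2.Rodrigues(np.array(c["rvec"]))[0],np.array(c["tvec"]).ravel()
def cloud(n,d):
    K,R,t=cal(n); v,u=np.mgrid[:d.shape[0],:d.shape[1]]
    c=np.stack([(u-K[0,2])/K[0,0]*d,(v-K[1,2])/K[1,1]*d,d],-1)
    P=(c-t)@R; P[d==0]=np.nan; return P
def plane(p):
    for _ in range(4):
        c=p.mean(0); n=np.linalg.svd(p-c)[2][2]; r=(p-c)@n; p=p[abs(r)<max(.002,1.5*r.std())]
    return c,n*np.sign(n[2]),r.std()
E
python3 - <<'E'
from h import *
D={n:np.load(n+"0.npz") for n in("side","top")}
P={n:cloud(n,D[n]["d"]) for n in D}
for n in D:
    hsv=cv2.cvtColor(D[n]["im"],cv2.COLOR_BGR2HSV); p=P[n]; H=hsv[...,0]
    g=(H>60)&(H<88)&(hsv[...,1]>70)&(p[...,2]>.06)&(p[...,2]<.13)
    box=np.zeros_like(g); 
    if n=="top": box[165:215,265:320]=1
    else: box[190:240,305:360]=1
    q=p[g&box]; print(n,"green",len(q),q.mean(0).round(4),plane(q)[1].round(3),plane(q)[2].round(4))
    v,u=np.nonzero(g&box); print(" px",u.mean(),v.mean(),u.min(),u.max(),v.min(),v.max())
    o=(H<14)&(hsv[...,1]>140); b=np.zeros_like(o)
    if n=="top": b[245:300,255:305]=1
    else: b[180:260,215:260]=1
    m=b&(p[...,2]>.145)&(p[...,2]<.175); q=p[m]; print(" gauge top",len(q),q.mean(0).round(4),q.min(0).round(3),q.max(0).round(3))
    v,u=np.nonzero(m)
    print(" minrect world",cv2.minAreaRect(q[:,:2].astype(np.float32)))
    # rest top
    m=b*0; 
    if n=="top":
        m[245:305,245:312]=1
    else: m[215:290,205:275]=1
    m=(m>0)&(abs(p[...,2]-.07)<.006); q=p[m]; print(" rest",len(q),cv2.minAreaRect(q[:,:2].astype(np.float32)),q.min(0).round(3),q.max(0).round(3))
for n,(a,b,c,d) in {"top":(155,235,245,335),"side":(180,290,285,375)}.items():
    p=P[n][a:b,c:d].reshape(-1,3); q=p[(p[:,2]>.094)&(p[:,2]<.106)]
    print(n,"cheek tops?",len(q),q.mean(0).round(4),cv2.minAreaRect(q[:,:2].astype(np.float32)))
a=cv2.resize(D["side"]["im"][170:290,160:380],None,fx=3.5,fy=3.5,interpolation=2)
cv2.imwrite("pics/c1.png",a)
b=cv2.resize(D["top"]["im"][150:310,200:360],None,fx=3.7,fy=3.7,interpolation=2); cv2.imwrite("pics/c2.png",b)
E
```

```text
side green 483 [ 0.5987 -0.2742  0.0894] [-0.271 -0.023  0.962] 0.001
 px 331.16149068322983 214.13871635610766 315 347 200 227
 gauge top 490 [ 0.4445 -0.2376  0.157 ] [ 0.428 -0.252  0.145] [ 0.465 -0.215  0.164]
 minrect world ((0.4462536573410034, -0.2341369390487671), (0.03500887006521225, 0.03554457053542137), 7.968167781829834)
 rest 670 ((0.4473792016506195, -0.2308197319507599), (0.06072564795613289, 0.08690208941698074), 0.9160457849502563) [ 0.417 -0.275  0.064] [ 0.478 -0.188  0.076]
top green 295 [ 0.5987 -0.2682  0.0897] [-0.273 -0.035  0.961] 0.0011
 px 291.8915254237288 187.4372881355932 279 306 174 201
 gauge top 400 [ 0.4444 -0.2319  0.1588] [ 0.427 -0.25   0.145] [ 0.464 -0.214  0.165]
 minrect world ((0.4453226923942566, -0.2320324182510376), (0.034753791987895966, 0.03354734182357788), 10.234810829162598)
 rest 817 ((0.4471260905265808, -0.2301710844039917), (0.060475870966911316, 0.08392305672168732), 0.8574259281158447) [ 0.416 -0.272  0.064] [ 0.478 -0.188  0.076]
top cheek tops? 289 [ 0.6058 -0.2678  0.0977] ((0.6045064926147461, -0.2648262083530426), (0.041132260113954544, 0.11421488225460052), 4.461549758911133)
side cheek tops? 497 [ 0.6237 -0.2681  0.0983] ((0.636016845703125, -0.2683267593383789), (0.10270252823829651, 0.10770945250988007), 3.1434545516967773)
```

View pics/c1.png

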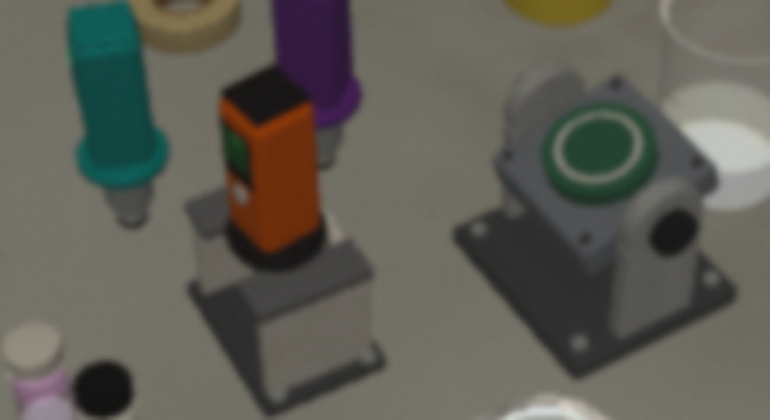

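View pics/c2.png

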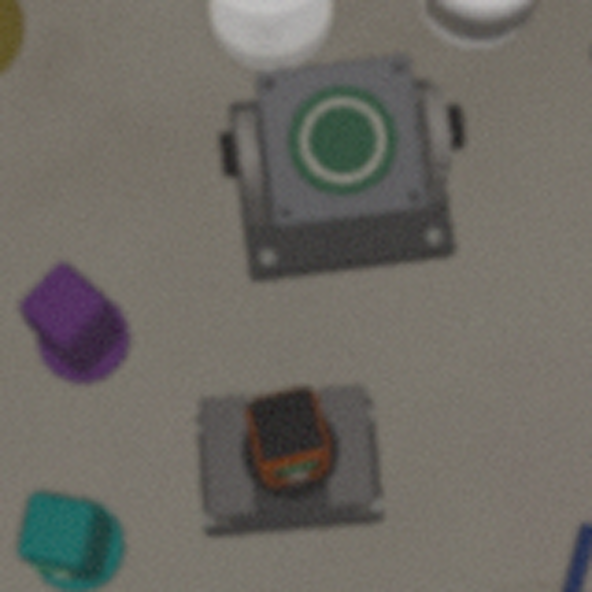

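The crop confirms the orange gauge, with its black top and green screen facing the robot, seated in the grey/white rest; the green disc and white ring are clear at crop 2 (343,138). Next I refine yaws, ring centre and table normal.

```bash
cat >> h.py <<'E'
def ray(n,px,z):
    K,R,t=cal(n); px=np.atleast_2d(px).astype(float); d=np.c_[(px-K[:2,2])/[K[0,0],K[1,1]],np.ones(len(px))]@R; o=-R.T@t
    return o+d*((z-o[2])/d[:,2])[:,None]
E
python3 - <<'E'
from h import *
D={n:np.load(n+"0.npz") for n in("side","top")}
P={n:cloud(n,D[n]["d"]) for n in D}
f=lambda a:np.array(a)/3.7+[200,150]
def yaw(a,b,z):
    q=ray("top",[f(a),f(b)],z); d=q[0]-q[1]; return np.degrees(np.arctan2(-d[0],d[1])).round(1),q[:,:2].round(3).tolist()
print("rest front base",yaw((205,533),(383,518),.006)); print("rest back top",yaw((200,400),(366,388),.07))
print("stage front base",yaw((252,280),(455,253),.006)); print("gauge top back",yaw((248,402),(313,388),.158)); print("gauge top front",yaw((263,466),(328,450),.158))
print("table back",yaw((258,75),(405,57),.092), "table front",yaw((272,227),(428,210),.069),"knobs",yaw((229,155),(457,127),.08))
for n,(a,b,c,d) in {"top":(172,204,276,308),"side":(197,232,312,350)}.items():
    im=D[n]["im"][a:b,c:d]; hsv=cv2.cvtColor(im,cv2.COLOR_BGR2HSV); w=((hsv[...,1]<75)&(hsv[...,2]>120)).astype(np.uint8)
    g=((hsv[...,0]>60)&(hsv[...,0]<90)&(hsv[...,1]>60)).astype(np.uint8)
    # white pixels inside hull of green
    hull=cv2.convexHull(np.argwhere(g)[:,::-1].astype(np.int32)); M=np.zeros_like(w); cv2.fillConvexPoly(M,hull,1); M=cv2.erode(M,np.ones((3,3)))
    w&=M
    e=cv2.fitEllipse(np.argwhere(w)[:,::-1].astype(np.int32)); px=np.array(e[0])+[c,a]
    print(n,"ring",w.sum(),e,px.round(1)); 
    for z in(.085,.09,.095): print("  z",z,ray(n,px,z).round(4))
    # grey table plane: non-green points
    p=P[n][a-8:b+10,c-10:d+10]; hs=cv2.cvtColor(D[n]["im"][a-8:b+10,c-10:d+10],cv2.COLOR_BGR2HSV)
    q0=np.array([.6,-.27]); rr=np.hypot(*(p[...,:2]-q0).transpose(2,0,1))
    m=(hs[...,1]<70)&(rr>.031)&(abs(p[...,1]+.27)<.037)&(abs(p[...,0]-.6)<.036)&(p[...,2]>.06)&(p[...,2]<.1)
    cc,nn,s=plane(p[m]); zc=cc[2]-(nn[0]*(.603-cc[0])+nn[1]*(-.27-cc[1]))/nn[2]
    print("  table",m.sum(),nn.round(3),"tilt",np.arccos(nn[2]).round(3),"yaw",np.degrees(np.arctan2(-nn[1],-nn[0])).round(1),s.round(4),"z at mid",zc.round(4))
    p=P[n].reshape(-1,3); hs=cv2.cvtColor(D[n]["im"],cv2.COLOR_BGR2HSV).reshape(-1,3)
    for nm,lo,hi in(("purple",130,150),("teal",82,98)):
        q=p[(hs[:,0]>lo)&(hs[:,0]<hi)&(hs[:,1]>110)&(abs(p[:,0]-.45)<.12)&(abs(p[:,1]+.13)<.09)]
        if len(q): print("  ",nm,len(q),np.percentile(q,[3,50,97],axis=0).round(3).tolist())
E
```

```text
rest front base (np.float64(0.7), [[0.414, -0.184], [0.415, -0.278]])
rest back top (np.float64(0.0), [[0.474, -0.189], [0.474, -0.272]])
stage front base (np.float64(3.6), [[0.548, -0.217], [0.555, -0.328]])
gauge top back (np.float64(8.1), [[0.457, -0.215], [0.461, -0.245]])
gauge top front (np.float64(9.7), [[0.427, -0.22], [0.432, -0.25]])
table back (np.float64(3.2), [[0.634, -0.229], [0.639, -0.304]]) table front (np.float64(2.2), [[0.561, -0.231], [0.564, -0.311]]) knobs (np.float64(3.1), [[0.597, -0.212], [0.603, -0.328]])
top ring 70 ((16.266765594482422, 15.377705574035645), (20.78116798400879, 20.97720718383789), 138.4077911376953) [292.3 187.4]
  z 0.085 [[ 0.6001 -0.269   0.085 ]]
  z 0.09 [[ 0.5986 -0.2689  0.09  ]]
  z 0.095 [[ 0.5972 -0.2687  0.095 ]]
  table 672 [-0.253 -0.016  0.967] tilt 0.257 yaw 3.5 0.0011 z at mid 0.08
   purple 331 [[0.496, -0.147, 0.051], [0.51, -0.131, 0.134], [0.528, -0.114, 0.138]]
   teal 497 [[0.39, -0.141, 0.051], [0.405, -0.128, 0.133], [0.422, -0.109, 0.138]]Traceback (most recent call last):
  File "<stdin>", line 16, in <module>
cv2.error: OpenCV(4.12.0) /io/opencv/modules/imgproc/src/shapedescr.cpp:361: error: (-201:Incorrect size of input array) There should be at least 5 points to fit the ellipse in function 'fitEllipseNoDirect'
```

Call:
send_rows --plan '[[[1,-0.455,0],[0,0,0]],[[1,-0.455,0],[0,0,0]],[[1,-0.455,0],[0,0,0]],[[1,-0.455,0],[0,0,0]],[[1,-0.455,0],[0,0,0]],[[1,-0.455,0],[0,0,0]],[[1,-0.455,0],[0,0,0]],[[1,-0.455,0],[0,0,0]],[[1,-0.455,0],[0,0,0]],[[1,-0.455,0],[0,0,0]]]' --gripper 0.5

```text
time: 1.35
tool_pos: [0.3753, -0.301, 0.2264]
tool_rot: [-3.141, 0.0, 0.347]
contact_force: [1.4, 0.1, 0.4]
opening: 0.0686
grip_force: 0.0
```

Call:
send_rows --plan '[[[0.9,-0.4,0],[0,0,0]],[[0.9,-0.4,0],[0,0,0]],[[0.9,-0.4,0],[0,0,0]],[[0.9,-0.44,0],[0,0,0]],[[0,0,0],[0,0,0.04]],[[0,0,0],[0,0,0.04]],[[0,0,0],[0,0,0.042]],[[0,0,0.4],[0,0,0]],[[0,0,0],[0,0,0]],[[0,0,0],[0,0,0]]]'

```text
time: 2.6
tool_pos: [0.4455, -0.2326, 0.2165]
tool_rot: [-3.141, 0.0, 0.156]
contact_force: [0.1, 0.6, 0.5]
opening: 0.0692
grip_force: 0.0
```

```bash
cat >> h.py <<'E'
from scipy.spatial.transform import Rotation as Ro
def rot(n,yaw):
    "tool rotation: tool z = -n, tool x nearest to yaw direction"
    z=-np.array(n)/np.linalg.norm(n); x=np.array([np.cos(yaw),np.sin(yaw),0]); y=np.cross(z,x); y/=np.linalg.norm(y)
    return np.c_[np.cross(y,z),y,z]
def togo(pos,Rt,pr=True):
    s=robot.observe(); R=Ro.from_euler("xyz",s["tool_rot"]).as_matrix()
    d=R.T@(np.array(pos)-s["tool_pos"]); w=Ro.from_matrix(R.T@Rt).as_rotvec()
    print("t",round(s["time"],2),"pos",np.round(s["tool_pos"],4),"rot",np.round(s["tool_rot"],3),"F",np.round(s["contact_force"],2),"T",np.round(s["torque"],3),"open",round(s["opening"],4),"grip",s["grip_force"])
    print(" shift units",np.round(d/.025,3),"turn units",np.round(w/(np.pi/2),4)); return d,w
E
python3 - <<'E'
from h import *
D=np.load("side0.npz"); p=cloud("side",D["d"]); im=D["im"]
togo([.4455,-.2322,.101],rot([0,0,1],.155))
hs=cv2.cvtColor(im,cv2.COLOR_BGR2HSV)
n=np.array([-.26,-.015,.966]); c=np.array([.6,-.27,.08]); r=p-c; h=r@n
m=(abs(h)<.005)&(hs[...,1]<70)&(np.linalg.norm(r-h[...,None]*n,axis=-1)>.031)&(abs(r[...,1])<.036)&(abs(r[...,0])<.036)
cc,nn,s=plane(p[m]); print(m.sum(),nn.round(3),np.arccos(nn[2]),np.degrees(np.arctan2(-nn[1],-nn[0])),s,((c-cc)@nn).round(4))
E
```

```text
t 2.6 pos [ 0.4455 -0.2326  0.2165] rot [-3.141  0.     0.156] F [0.13 0.61 0.47] T [-0.018  0.023  0.002] open 0.0692 grip 0.0
 shift units [ 3.000e-03 -1.500e-02  4.618e+00] turn units [-0.0002  0.0003  0.0005]
529 [-0.268 -0.017  0.963] 0.2719339259660035 3.707022890971023 0.000962609747851289 0.0002
```

Call:
send_rows --plan '[[[0,0,0.7],[0,0,0]],[[0,0,0.7],[0,0,0]],[[0,0,0.7],[0,0,0]],[[0,0,0.7],[0,0,0]],[[0,0,0.6],[0,0,0]],[[0,0,0.5],[0,0,0]],[[0,0,0.4],[0,0,0]],[[0,0,0.32],[0,0,0]],[[0,0,0],[0,0,0]],[[0,0,0],[0,0,0]]]'

```text
time: 3.85
tool_pos: [0.4459, -0.2328, 0.1015]
tool_rot: [3.141, -0.0, 0.155]
contact_force: [-0.3, -0.3, -0.0]
opening: 0.0686
grip_force: 0.0
```

Run:
```python
from h import *
togo([.4455,-.2322,.101],rot([0,0,1],.155))
im,d=read_camera("side"); cv2.imwrite("pics/g1.png",cv2.resize(im[150:300,150:350],None,fx=3.5,fy=3.5))
im,d=read_camera("top"); cv2.imwrite("pics/g1t.png",im)
```

```text
t 3.85 pos [ 0.4459 -0.2328  0.1015] rot [ 3.141 -0.     0.155] F [-0.35 -0.31 -0.04] T [ 0.007  0.02  -0.037] open 0.0686 grip 0.0
 shift units [-0.01  -0.026  0.021] turn units [ 0.0003 -0.0003  0.0001]
```

View pics/g1.png

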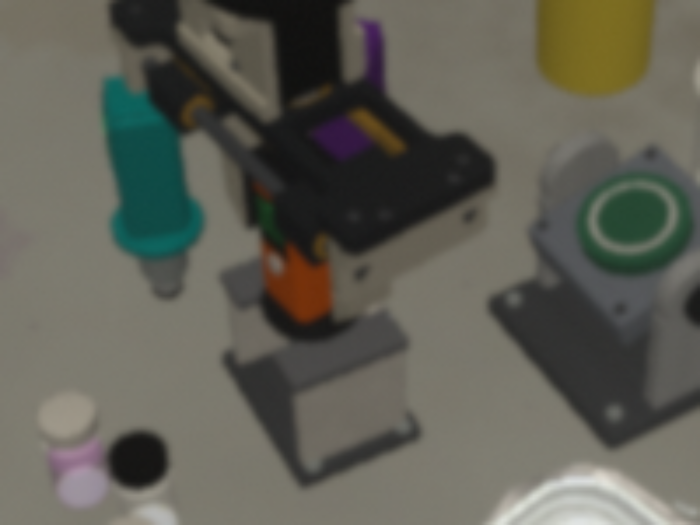

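The fingers straddle the orange grip at crop (295,280), with clearance to the rest and the turquoise part. I'll close.

Call:
send_rows --plan '[[[0,0,0],[0,0,0]],[[0,0,0],[0,0,0]],[[0,0,0],[0,0,0]],[[0,0,0],[0,0,0]],[[0,0,0],[0,0,0]],[[0,0,0],[0,0,0]],[[0,0,0],[0,0,0]],[[0,0,0],[0,0,0]],[[0,0,0],[0,0,0]],[[0,0,0],[0,0,0]]]' --gripper -0.6 --force 30

```text
time: 5.2
tool_pos: [0.4456, -0.2327, 0.1012]
tool_rot: [3.142, 0.0, 0.155]
contact_force: [0.7, 1.6, 0.1]
opening: 0.0339
grip_force: 30.0
```

Run:
```python
from h import *
togo([.4455,-.2322,.101],rot([0,0,1],.155))
```

```text
t 5.2 pos [ 0.4456 -0.2327  0.1012] rot [3.142 0.    0.155] F [0.71 1.59 0.06] T [ 0.249 -0.033  0.015] open 0.0339 grip 29.962247014045715
 shift units [-0.001 -0.02   0.008] turn units [0.     0.     0.0001]
```

Call:
send_rows --plan '[[[0,0,-0.3],[0,0,0]],[[0,0,-0.5],[0,0,0]],[[0,0,-0.7],[0,0,0]],[[0,0,-0.7],[0,0,0]],[[0,0,-0.7],[0,0,0]],[[0,0,-0.7],[0,0,0]],[[0,0,-0.4],[0,0,0]],[[0,0,-0.2],[0,0,0]],[[0,0,0],[0,0,0]],[[0,0,0],[0,0,0]]]'

```text
time: 6.45
tool_pos: [0.4453, -0.2325, 0.2056]
tool_rot: [-3.141, 0.001, 0.155]
contact_force: [-0.5, 0.6, -2.2]
opening: 0.0338
grip_force: 30.0
```

Run:
```python
from h import *
n=np.array([-np.sin(.267)*np.cos(.061),-np.sin(.267)*np.sin(.061),np.cos(.267)]); mid=np.array([.6008,-.2692,.08])
for h in(.06,.035):
    T=mid+n*(h+.0762); print(h,T.round(4)); togo(T,rot(n,.155))
im,d=read_camera("side"); cv2.imwrite("pics/g2.png",cv2.resize(im[100:300,150:400],None,fx=3,fy=3))
```

```text
0.06 [ 0.5649 -0.2714  0.2114]
t 6.45 pos [ 0.4453 -0.2325  0.2056] rot [-3.141e+00  1.000e-03  1.550e-01] F [-0.51  0.56 -2.24] T [ 0.032 -0.014 -0.012] open 0.0338 grip 29.96195286512375
 shift units [ 4.486  2.277 -0.235] turn units [-0.0167  0.1698 -0.0021]
0.035 [ 0.5715 -0.271   0.1873]
t 6.45 pos [ 0.4453 -0.2325  0.2056] rot [-3.141e+00  1.000e-03  1.550e-01] F [-0.51  0.56 -2.24] T [ 0.032 -0.014 -0.012] open 0.0338 grip 29.96195286512375
 shift units [4.749 2.303 0.729] turn units [-0.0167  0.1698 -0.0021]
```

View pics/g2.png

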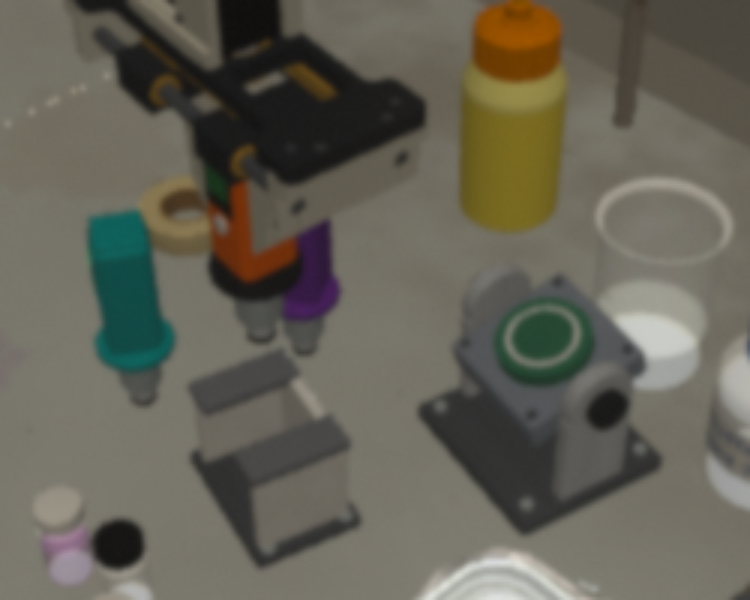

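The gauge hangs upright in the gripper, its nose at crop (261,338), clear of the empty rest at (275,430); the stage ring is at (543,337). Now I go to the standoff, then tilt.

Call:
send_rows --plan '[[[0.5,0.25,0],[0,0,0]],[[0.8,0.41,-0.05],[0,0,0]],[[0.8,0.41,-0.05],[0,0,0]],[[0.8,0.41,-0.05],[0,0,0]],[[0.8,0.4,-0.05],[0,0,0]],[[0.78,0.4,-0.03],[0,0,0]],[[0,0,0],[-0.0045,0.042,0]],[[0,0,0],[-0.004,0.043,0]],[[0,0,0],[-0.004,0.043,0]],[[0,0,0],[-0.004,0.042,0]]]'

```text
time: 7.75
tool_pos: [0.5658, -0.2719, 0.2116]
tool_rot: [3.115, -0.269, 0.159]
contact_force: [-0.0, 0.9, -1.7]
opening: 0.0336
grip_force: 30.0
```

Run:
```python
from h import *
n=np.array([-np.sin(.267)*np.cos(.061),-np.sin(.267)*np.sin(.061),np.cos(.267)]); mid=np.array([.6008,-.2692,.08])
for h in(.03,):
    T=mid+n*(h+.0762); print(h,T.round(4)); togo(T,rot(n,.155))
```

```text
0.03 [ 0.5728 -0.2709  0.1824]
t 7.75 pos [ 0.5658 -0.2719  0.2116] rot [ 3.115 -0.269  0.159] F [-0.01  0.86 -1.71] T [0.    0.272 0.03 ] open 0.0336 grip 29.962684214115143
 shift units [-0.034 -0.026  1.198] turn units [ 0.0006 -0.0019 -0.0019]
```

Call:
send_rows --plan '[[[0,0,0.2],[0,0,0]],[[-0.03,-0.03,0.3],[0,0,0]],[[0,0,0.3],[0,0,0]],[[0,0,0.2],[0,0,0]],[[0,0,0.2],[0,0,0]],[[0,0,0],[0,0,0]],[[0,0,0],[0,0,0]],[[0,0,0],[0,0,0]],[[0,0,0],[0,0,0]],[[0,0,0],[0,0,0]]]'

```text
time: 9.0
tool_pos: [0.5722, -0.2706, 0.183]
tool_rot: [3.115, -0.267, 0.159]
contact_force: [0.7, 0.7, -1.4]
opening: 0.034
grip_force: 30.0
```

Run:
```python
from h import *
n=np.array([-np.sin(.267)*np.cos(.061),-np.sin(.267)*np.sin(.061),np.cos(.267)]); mid=np.array([.6008,-.2692,.08])
T=mid+n*(.03+.0762); togo(T,rot(n,.155))
im,d=read_camera("side"); np.savez("side3.npz",im=im,d=d); im=im[170:260,290:380]
a=cv2.resize(im,None,fx=4.4,fy=6,interpolation=2)
K,R,t=cal("side")
for q in (mid+n*.03,mid+n*.01): print(cv2.projectPoints(q[None],cv2.Rodrigues(R)[0],t,K,None)[0].ravel()-[290,170])
im,d=read_camera("top"); np.savez("top3.npz",im=im,d=d)
b=cv2.resize(im[150:240,245:335],None,fx=4.4,fy=6,interpolation=2)
cv2.imwrite("pics/p3.png",np.hstack([a,b]))
```

```text
t 9.0 pos [ 0.5722 -0.2706  0.183 ] rot [ 3.115 -0.267  0.159] F [ 0.67  0.66 -1.41] T [0.014 0.248 0.019] open 0.034 grip 29.961911737918854
 shift units [0.017 0.016 0.027] turn units [ 0.0006 -0.0008 -0.002 ]
[37.41065232 34.98753679]
[39.33963563 42.31009686]
```

View pics/p3.png

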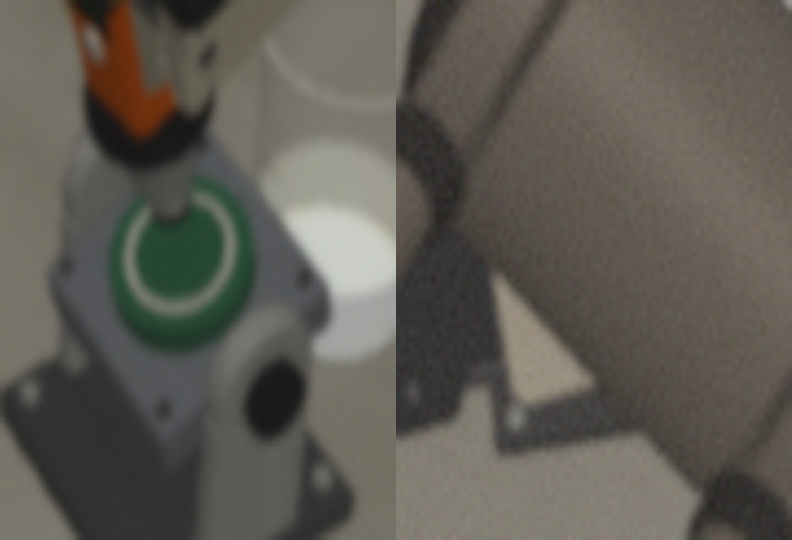

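The nose is at panel (170,212) and the ring centre at (180,250), in line with the predicted standoff to within about 1 px; the top view is blocked by the arm. Now I feel downward.

Call:
send_rows --plan '[[[0,0,0.1],[0,0,0]],[[0,0,0.1],[0,0,0]],[[0,0,0.1],[0,0,0]],[[0,0,0.06],[0,0,0]],[[0,0,0.06],[0,0,0]],[[0,0,0.06],[0,0,0]],[[0,0,0],[0,0,0]],[[0,0,0],[0,0,0]],[[0,0,0],[0,0,0]],[[0,0,0],[0,0,0]]]'

```text
time: 10.35
tool_pos: [0.5754, -0.2704, 0.1713]
tool_rot: [3.115, -0.267, 0.159]
contact_force: [-0.2, 0.7, -1.5]
opening: 0.0338
grip_force: 30.0
```

```bash
cat >> h.py <<'E'
N=np.array([-np.sin(.267)*np.cos(.061),-np.sin(.267)*np.sin(.061),np.cos(.267)]); MID=np.array([.6008,-.2692,.08])
def feel():
    F=[];
    for _ in range(1):
        s=robot.observe(); F.append(s["contact_force"])
    print("t",s["time"],"h(unpressed tip)",round((s["tool_pos"]-N*.0762-MID)@N*1000,2),"Fn",round(np.mean(F,0)@N,2),"F",np.round(F[-1],2),"T",np.round(s["torque"],3))
E
python3 -c "
from h import *
feel(); feel()"
```

```text
t 10.35 h(unpressed tip) 18.61 Fn -1.4 F [-0.19  0.66 -1.49] T [ 0.003  0.235 -0.011]
t 10.35 h(unpressed tip) 18.61 Fn -1.4 F [-0.19  0.66 -1.49] T [ 0.003  0.235 -0.011]
```

Call:
send_rows --plan '[[[0,0,0.03],[0,0,0]],[[0,0,0.03],[0,0,0]],[[0,0,0.03],[0,0,0]],[[0,0,0.03],[0,0,0]],[[0,0,0.03],[0,0,0]],[[0,0,0.03],[0,0,0]],[[0,0,0.02],[0,0,0]],[[0,0,0],[0,0,0]],[[0,0,0],[0,0,0]],[[0,0,0],[0,0,0]]]'

```text
time: 11.6
tool_pos: [0.5767, -0.2703, 0.1665]
tool_rot: [3.115, -0.267, 0.159]
contact_force: [-0.2, 0.8, -2.3]
opening: 0.0337
grip_force: 30.0
```

```bash
python3 -c "
from h import *
feel()"
```

```text
t 11.6 h(unpressed tip) 13.57 Fn -2.15 F [-0.22  0.8  -2.28] T [0.007 0.271 0.023]
```

Call:
send_rows --plan '[[[0,0,0.02],[0,0,0]],[[0,0,0.02],[0,0,0]],[[0,0,0.02],[0,0,0]],[[0,0,0.02],[0,0,0]],[[0,0,0.02],[0,0,0]],[[0,0,0.02],[0,0,0]],[[0,0,0.02],[0,0,0]],[[0,0,0.02],[0,0,0]],[[0,0,0],[0,0,0]],[[0,0,0],[0,0,0]]]'

```text
time: 12.85
tool_pos: [0.5778, -0.2703, 0.1626]
tool_rot: [3.115, -0.267, 0.159]
contact_force: [1.2, -0.7, -1.2]
opening: 0.0339
grip_force: 30.0
```

```bash
python3 -c "
from h import *
feel()"
```

```text
t 12.85 h(unpressed tip) 9.55 Fn -1.45 F [ 1.21 -0.67 -1.19] T [0.043 0.282 0.01 ]
```

Call:
send_rows --plan '[[[0,0,0.02],[0,0,0]],[[0,0,0.02],[0,0,0]],[[0,0,0.02],[0,0,0]],[[0,0,0.02],[0,0,0]],[[0,0,0.02],[0,0,0]],[[0,0,0.02],[0,0,0]],[[0,0,0],[0,0,0]],[[0,0,0],[0,0,0]],[[0,0,0],[0,0,0]],[[0,0,0],[0,0,0]]]'

```text
time: 14.1
tool_pos: [0.5786, -0.2702, 0.1597]
tool_rot: [3.115, -0.267, 0.159]
contact_force: [-1.3, 1.0, 1.4]
opening: 0.0339
grip_force: 30.0
```

```bash
python3 -c "
from h import *
feel()"
```

```text
t 14.1 h(unpressed tip) 6.58 Fn 1.66 F [-1.29  1.02  1.38] T [ 0.119  0.366 -0.046]
```

Call:
send_rows --plan '[[[0,0,0.02],[0,0,0]],[[0,0,0.02],[0,0,0]],[[0,0,0.02],[0,0,0]],[[0,0,0.02],[0,0,0]],[[0,0,0.02],[0,0,0]],[[0,0,0],[0,0,0]],[[0,0,0],[0,0,0]],[[0,0,0],[0,0,0]],[[0,0,0],[0,0,0]],[[0,0,0],[0,0,0]]]'

```text
time: 15.35
tool_pos: [0.5792, -0.2702, 0.1573]
tool_rot: [3.115, -0.267, 0.159]
contact_force: [-1.8, 0.5, 3.7]
opening: 0.0338
grip_force: 30.0
```

```bash
python3 -c "
from h import *
feel()
im,d=read_camera('side'); feel()
cv2.imwrite('pics/p4.png',cv2.resize(im[170:260,290:380],None,fx=6,fy=6,interpolation=2))
read_camera('side'); feel()"
```

```text
t 15.35 h(unpressed tip) 4.08 Fn 4.03 F [-1.81  0.45  3.7 ] T [0.142 0.297 0.102]
t 15.4 h(unpressed tip) 4.09 Fn 3.71 F [-2.09  0.71  3.29] T [0.159 0.328 0.03 ]
t 15.45 h(unpressed tip) 4.07 Fn 3.67 F [-2.86  0.66  3.04] T [0.169 0.299 0.014]
```

View pics/p4.png

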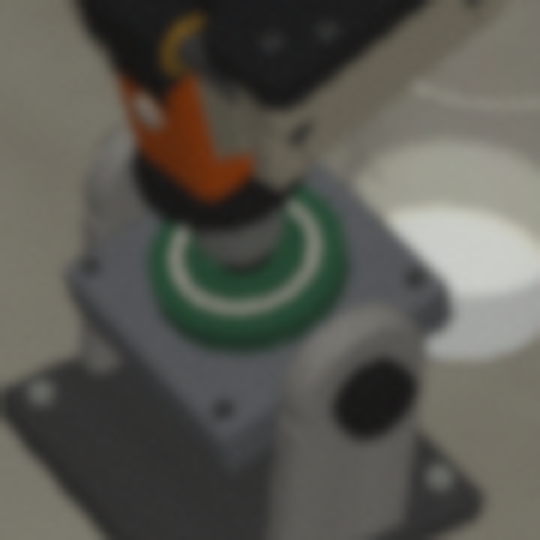

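The nose sits within the white ring at crop (240,255), squarely pressed; the net force is about 5.4 N, so about half way in. One small trim, then I hold for more than two seconds.

Call:
send_rows --plan '[[[0,0,0.012],[0,0,0]],[[0,0,0],[0,0,0]],[[0,0,0],[0,0,0]],[[0,0,0],[0,0,0]],[[0,0,0],[0,0,0]],[[0,0,0],[0,0,0]],[[0,0,0],[0,0,0]],[[0,0,0],[0,0,0]],[[0,0,0],[0,0,0]],[[0,0,0],[0,0,0]]]'

```text
time: 16.7
tool_pos: [0.5793, -0.2702, 0.157]
tool_rot: [3.115, -0.267, 0.159]
contact_force: [-1.7, -0.4, 4.0]
opening: 0.0338
grip_force: 30.0
```

Call:
send_rows --plan '[[[0,0,0],[0,0,0]],[[0,0,0],[0,0,0]],[[0,0,0],[0,0,0]],[[0,0,0],[0,0,0]],[[0,0,0],[0,0,0]],[[0,0,0],[0,0,0]],[[0,0,0],[0,0,0]],[[0,0,0],[0,0,0]],[[0,0,0],[0,0,0]],[[0,0,0],[0,0,0]]]'

```text
time: 17.95
tool_pos: [0.5793, -0.2702, 0.157]
tool_rot: [3.115, -0.267, 0.159]
contact_force: [-1.9, 1.3, 3.8]
opening: 0.0341
grip_force: 30.0
```

```bash
python3 -c "
from h import *
feel()"
```

```text
t 17.95 h(unpressed tip) 3.75 Fn 4.19 F [-1.92  1.32  3.84] T [ 0.03   0.263 -0.009]
```

Call:
send_rows --plan '[[[0,0,0],[0,0,0]],[[0,0,0],[0,0,0]],[[0,0,0],[0,0,0]],[[0,0,0],[0,0,0]],[[0,0,0],[0,0,0]],[[0,0,0],[0,0,0]],[[0,0,0],[0,0,0]],[[0,0,0],[0,0,0]],[[0,0,0],[0,0,0]],[[0,0,0],[0,0,0]]]'

```text
time: 19.2
tool_pos: [0.5793, -0.2702, 0.157]
tool_rot: [3.115, -0.267, 0.159]
contact_force: [-1.6, 0.8, 3.0]
opening: 0.0336
grip_force: 30.0
```

Call:
send_rows --plan '[[[0,0,-0.1],[0,0,0]],[[0,0,-0.2],[0,0,0]],[[0,0,-0.4],[0,0,0]],[[0,0,-0.5],[0,0,0]],[[0,0,-0.6],[0,0,0]],[[0,0,-0.45],[0,0,0]],[[0,0,0],[0.004,-0.042,0]],[[0,0,0],[0.004,-0.043,0]],[[0,0,0],[0.004,-0.043,0]],[[0,0,0],[0.004,-0.042,0]]]'

```text
time: 20.45
tool_pos: [0.5644, -0.2711, 0.212]
tool_rot: [3.14, 0.002, 0.155]
contact_force: [0.5, 0.1, -1.3]
opening: 0.0338
grip_force: 30.0
```

```bash
python3 -c "
from h import *
togo([.4456,-.2327,.2056],rot([0,0,1],.155))"
```

```text
t 20.45 pos [ 0.5644 -0.2711  0.212 ] rot [3.14e+00 2.00e-03 1.55e-01] F [ 0.45  0.08 -1.35] T [ 0.033  0.011 -0.03 ] open 0.0338 grip 29.96212363243103
 shift units [-4.458 -2.252  0.262] turn units [ 0.0008  0.001  -0.0002]
```

Call:
send_rows --plan '[[[-0.4,-0.2,0],[0,0,0]],[[-0.8,-0.4,0.05],[0,0,0]],[[-0.8,-0.4,0.05],[0,0,0]],[[-0.8,-0.4,0.05],[0,0,0]],[[-0.8,-0.4,0.05],[0.001,0.001,0]],[[-0.6,-0.3,0.06],[0,0,0]],[[-0.26,-0.15,0],[0,0,0]],[[0,0,0],[0,0,0]],[[0,0,0],[0,0,0]],[[0,0,0],[0,0,0]]]'

```text
time: 21.7
tool_pos: [0.446, -0.2328, 0.2046]
tool_rot: [-3.141, -0.002, 0.155]
contact_force: [1.1, -0.1, -1.9]
opening: 0.0336
grip_force: 30.0
```

```bash
python3 -c "
from h import *
togo([.4456,-.2327,.1012],rot([0,0,1],.155))
im,d=read_camera('side')
cv2.imwrite('pics/p5.png',cv2.resize(im[100:300,150:400],None,fx=3,fy=3,interpolation=2))"
```

```text
t 21.7 pos [ 0.446  -0.2328  0.2046] rot [-3.141e+00 -2.000e-03  1.550e-01] F [ 1.1  -0.1  -1.93] T [ 0.033 -0.005 -0.007] open 0.0336 grip 29.96196359395981
 shift units [-0.021 -0.005  4.135] turn units [-0.0004 -0.0011  0.0002]
```

View pics/p5.png

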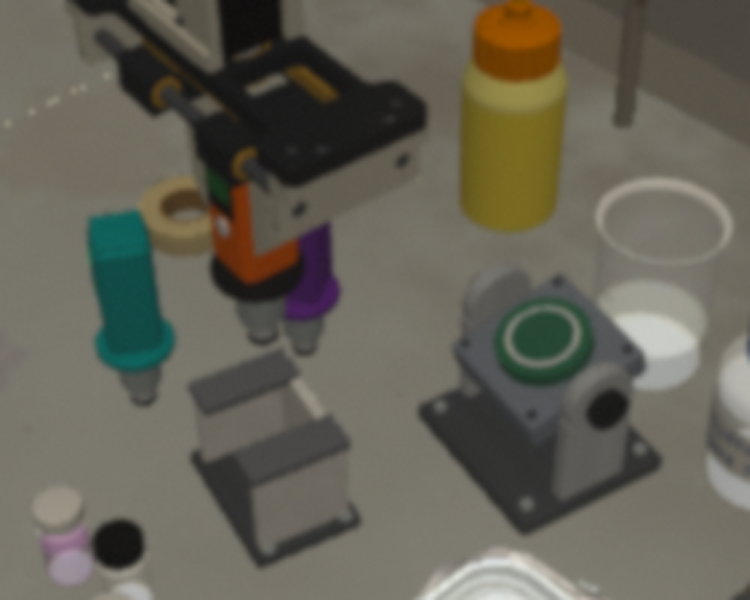

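The pose matches the lift picture: nose at crop (264,338), gauge upright, rest at (275,430). I lower it back, slowly at the end.

Call:
send_rows --plan '[[[-0.02,0,0.4],[0,0,0]],[[0,0,0.6],[0,0,0]],[[0,0,0.7],[0,0,0]],[[0,0,0.6],[0,0,0]],[[0,0,0.5],[0,0,0]],[[0,0,0.4],[0,0,0]],[[0,0,0.3],[0,0,0]],[[0,0,0.25],[0,0,0]],[[0,0,0.2],[0,0,0]],[[0,0,0.1],[0,0,0]]]'

```text
time: 23.0
tool_pos: [0.4452, -0.2327, 0.1032]
tool_rot: [-3.141, -0.002, 0.155]
contact_force: [-0.6, 0.5, -1.7]
opening: 0.0339
grip_force: 30.0
```

```bash
python3 -c "
from h import *
togo([.4456,-.2327,.1012],rot([0,0,1],.155))"
```

```text
t 23.0 pos [ 0.4452 -0.2327  0.1032] rot [-3.141e+00 -2.000e-03  1.550e-01] F [-0.62  0.51 -1.68] T [0.006 0.053 0.032] open 0.0339 grip 29.961884915828705
 shift units [0.015 0.003 0.082] turn units [-0.0004 -0.001   0.0001]
```

Call:
send_rows --plan '[[[0,0,0.02],[0,0,0]],[[0,0,0.02],[0,0,0]],[[0,0,0.02],[0,0,0]],[[0,0,0.01],[0,0,0]],[[0,0,0.01],[0,0,0]],[[0,0,0],[0,0,0]],[[0,0,0],[0,0,0]],[[0,0,0],[0,0,0]],[[0,0,0],[0,0,0]],[[0,0,0],[0,0,0]]]'

```text
time: 24.25
tool_pos: [0.4452, -0.2327, 0.1014]
tool_rot: [-3.141, -0.002, 0.155]
contact_force: [-1.0, 0.3, -1.4]
opening: 0.0334
grip_force: 30.0
```

```bash
python3 -c "
from h import *
togo([.4456,-.2327,.1012],rot([0,0,1],.155))"
```

```text
t 24.25 pos [ 0.4452 -0.2327  0.1014] rot [-3.141e+00 -2.000e-03  1.550e-01] F [-1.03  0.32 -1.35] T [0.023 0.006 0.084] open 0.0334 grip 29.962076246738434
 shift units [0.015 0.004 0.009] turn units [-0.0004 -0.001   0.0001]
```

Call:
send_rows --plan '[[[0,0,0.01],[0,0,0]],[[0,0,0.01],[0,0,0]],[[0,0,0.01],[0,0,0]],[[0,0,0],[0,0,0]],[[0,0,0],[0,0,0]],[[0,0,0],[0,0,0]],[[0,0,0],[0,0,0]],[[0,0,0],[0,0,0]],[[0,0,0],[0,0,0]],[[0,0,0],[0,0,0]]]'

```text
time: 25.5
tool_pos: [0.4453, -0.2327, 0.1012]
tool_rot: [-3.141, -0.002, 0.155]
contact_force: [-1.7, 1.5, 4.7]
opening: 0.0339
grip_force: 30.0
```

The force rose by about 6 N, so the collar is seated. I release.

Call:
send_rows --plan '[[[0,0,0],[0,0,0]],[[0,0,0],[0,0,0]],[[0,0,0],[0,0,0]],[[0,0,0],[0,0,0]],[[0,0,0],[0,0,0]],[[0,0,0],[0,0,0]],[[0,0,0],[0,0,0]],[[0,0,0],[0,0,0]],[[0,0,0],[0,0,0]],[[0,0,0],[0,0,0]]]' --gripper 0.5

```text
time: 26.75
tool_pos: [0.4452, -0.2327, 0.1007]
tool_rot: [-3.141, -0.002, 0.155]
contact_force: [-0.2, 0.4, -0.4]
opening: 0.0689
grip_force: 0.0
```

Call:
send_rows --plan '[[[0,0,-0.3],[0,0,0]],[[0,0,-0.5],[0,0,0]],[[0,0,-0.7],[0,0,0]],[[0,0,-0.8],[0,0,0]],[[0,0,-0.8],[0,0,0]],[[0,0,-0.8],[0,0,0]],[[0,0,-0.6],[0,0,0]],[[-1,0,-0.2],[0,0,0]],[[-1,0,0],[0,0,0]],[[-1,0,0],[0,0,0]]]'

```text
time: 28.0
tool_pos: [0.3703, -0.2445, 0.2191]
tool_rot: [3.141, -0.002, 0.155]
contact_force: [0.4, -0.3, -0.4]
opening: 0.0692
grip_force: 0.0
```

Call:
send_rows --plan '[[[-1,0.4,0],[0,0,0]],[[-1,0.4,0],[0,0,0]],[[0,0,0],[0,0,0]],[[0,0,0],[0,0,0]],[[0,0,0],[0,0,0]],[[0,0,0],[0,0,0]],[[0,0,0],[0,0,0]],[[0,0,0],[0,0,0]],[[0,0,0],[0,0,0]],[[0,0,0],[0,0,0]]]'

```text
time: 29.25
tool_pos: [0.3246, -0.2718, 0.2179]
tool_rot: [-3.141, -0.002, 0.155]
contact_force: [-0.4, -0.5, -0.4]
opening: 0.0684
grip_force: 0.0
```

```bash
python3 -c "
from h import *
im,d=read_camera('side'); p=cloud('side',d)
q=p[180:260,215:262].reshape(-1,3); q=q[(q[:,2]>.145)&(q[:,2]<.18)]
print(len(q),np.percentile(q[:,2],[50,98]),cv2.minAreaRect(q[:,:2].astype(np.float32)) if len(q) else '')
cv2.imwrite('pics/p6.png',cv2.resize(im[150:300,140:390],None,fx=3,fy=3,interpolation=2))"
```

```text
483 [0.1598171  0.16283777] ((0.44553428888320923, -0.23518314957618713), (0.03321830928325653, 0.03364874795079231), 7.761822700500488)
```

View pics/p6.png

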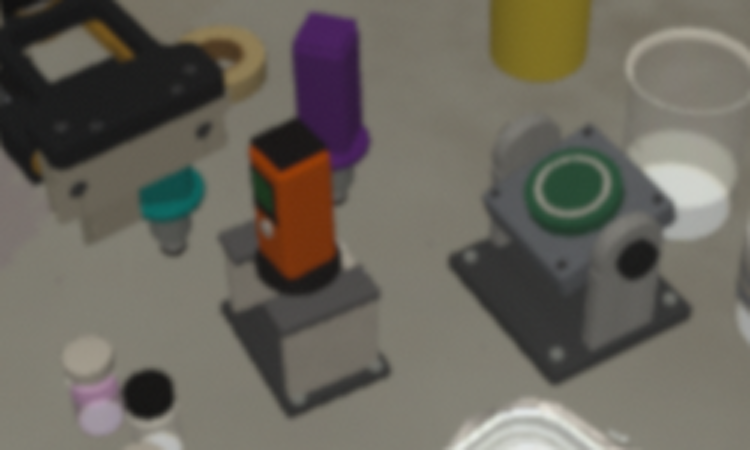

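The gauge hangs upright in the rest at crop (293,205), at the same height and place as at the start. The gripper is clear and nothing else has moved.

```bash
python3 -c "
from cell import robot
print(robot.hand_in())"
```

```text
the job is handed in; nothing more can be done
None
```

I pressed the gauge nose about half way in (roughly 5.5 N) inside the white ring and held it over 3 s. I then hung it back upright in its rest, let go, and handed the job in at about 29 s, with no disturbance visible in the last side picture.

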